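# Swap the failed lens module between two tall housings in a carrier

### The arm

A 6-joint arm with a two-finger parallel gripper is mounted at the origin on the work surface. World frame = base frame: x ahead of the robot, y to its left, z up, the work surface at z = 0. Lengths are in m, angles in rad, forces in N, time in s.
With the tool pointing down it reaches from about 0.25 to 0.8 m from the base axis. Payload 8.5 kg.
Tool frame: the origin (TCP) lies at the very end of the fingers, on their centre line; the grasp point (between the pads) lies 19 mm behind it; z points along the fingers, y is the line along which they close (so a half turn about z gives the same grasp; the last joint's range is limited). The gripper opens to 85 mm and grips with 20 to 120 N. Pads are 22 mm wide; open, the fingers measure 114 mm over their backs; the gripper's body (76 mm by 85 mm) begins 54 mm behind the grasp point. The pads swing forward as they close: fully open they stand 13 mm farther back than shut.
Start: joints at [-1.285, 0.238, -0.013, 1.319, 0, 1.571], TCP at [0.148, -0.504, 0.231] pointing down, gripper open.
Joint ranges: [-2.66, 2.66], [-1.03, 1.9], [-1.14, 1.46], [-1.82, 2.27], [-1.45, 1.34], [-3.14, 3.14]. Speed limits (rad/s): [2.22, 2.22, 2.79, 3.14, 3.14, 3.14].

### API

Orientations are given as a unit quaternion [x, y, z, w].
In Python, from plant import manip, effector, ik, cams, close_job, search_frame, trace, telemetry gives the robot as it stands. Calls block until the motion is done:
- manip.goto(position, orientation): joint-space move of the TCP to a pose.
- manip.line_to(position, frame=None, vel=0.15): straight line of the TCP; frame=None keeps the orientation; vel is the mean speed in m/s.
- manip.goto_joints(angles): joint-space move.
- effector.command_gripper(opening): finger opening in m; the grip force is fixed at half the most; returns when the fingers have stopped.
- manip.sleep(seconds).
- ik(position, orientation): joint angles nearest the present ones, or None.
- cams.read_camera(name): name is "scene" or "top"; returns (picture, depth): 384x512x3 uint8, red, green, blue; 384x512 float32, m along the optical axis (not along the pixel's ray), 0 where there is no reading.
- cams.calibration(name): a dict with "fx", "fy", "cx", "cy" (pixels), "cam_to_world" (4x4, takes a point from camera to world coordinates). Camera axes: x right, y up, looking along -z (the intrinsics and any distortion apply to the point x, -y, -z); pixel columns grow to the right and rows downward; lengths in m; the calibration is good to about 2 mm. A picture is of the moment at which its call begins. calibration takes no time and is no camera call.
A pose or a line that the arm cannot do raises manip.Unreachable and nothing moves.
- close_job(): hands the job in; it is judged then, once.
Trained networks look in the newest picture that a camera, given by its name, has taken for a name from the list of things; names that differ only in an ending like _2 or _b are one class to them, and where a whole thing is asked for, a point or a joint stands for the part that bears it (a point fixed in the world has none). Each returns a list of dicts, best first, with "score" (0 to 1); they miss things now and then, are a little off and sometimes report something else, mostly with a low value. They report only what shows in the picture. A call takes as long as a camera call.
- search_frame(camera, name): "bbox" ([centre column, centre row, width, height] in pixels, round what is visible of it).
- trace(camera, name): "mask" (384x512 bool, what is visible of it) and "bbox" ([centre column, centre row, width, height] in pixels, round what is visible of it).
Readings, each from a call of its own:
- telemetry.read_time_s(): time.
- telemetry.read_q(): joint angles.
- telemetry.read_dq(): joint speeds.
- telemetry.read_joint_torque(): joint torques, N m.
- telemetry.read_ee_pos(): TCP position.
- telemetry.read_ee_rot(): TCP orientation.
- telemetry.read_wrist_force(): force on the tool from outside, world axes, zero at the start.
- telemetry.read_torque(): the same for the moment, N m.
- telemetry.read_finger_gap(): finger opening in m.
- telemetry.read_grasp_force(): force on a finger pad.
Only numpy, scipy, OpenCV 4.12 (cv2) and the standard library are available. Lean on these libraries where they do the work, as an engineer would, in place of code of your own. Each camera call takes 0.05 s, during which the arm holds its last target. There are 200 camera calls.

### The job

Swap the failed red-ringed lens module in the blue carrier for the good green-ringed one: first clear both tall housings out of the way by standing them on the grey mat, then take the red module out and stand it in the red tray. Stand the green module in the middle of the carrier's lane, on the grey place where the red one was, and then put each tall housing back, standing in the middle of the pad of its cap's colour. Leave everything released and upright, and do not push the brass tin about.

Things in the scene. Friction and masses are not known exactly. Their poses are not given: they have to be found in the camera images.
- tall_yellow: tall black lamp housing with a yellow cap, upright: 84 mm high, round body 34 mm across above a flared foot 42 mm across (foot and flare end 14 mm up); 0.09 kg nominal. It starts standing on the pad of the cap's colour in the carrier. Origin: centre of its underside; z up its axis
- tall_white: tall black lamp housing with a white cap, upright: 84 mm high, round body 34 mm across above a flared foot 42 mm across (foot and flare end 14 mm up); 0.09 kg nominal. It starts standing on the pad of the cap's colour in the carrier. Origin: centre of its underside; z up its axis
- module_red: short round lens module with a black body 40 mm across and 22 mm high, a red ring and a small clear dome on top (32 mm high in all); 0.06 kg nominal. The failed one, in the middle of the carrier's lane: 10 mm from each wall and 11 mm from each housing's foot, so fingers fit only along the lane, once both housings are gone. Origin: centre of its underside; z up its axis
- module_green: short round lens module with a black body 40 mm across and 22 mm high, a green ring and a small clear dome on top (32 mm high in all); 0.06 kg nominal. The good replacement; it starts on the open bench on the robot's side of the carrier. Origin: centre of its underside; z up its axis
- carrier: fixed blue carrier, 72 mm (x) by 166 mm (y): a lane along y, 60 mm wide, open above and at both ends, between walls 6 mm thick and 38 mm high over the bench. Flat lane floor 8 mm above the bench, with three places 52 mm apart along y: grey in the middle, a yellow and a white pad at the ends. Origin: on the bench under the middle of the grey place
- pad_yellow: fixed yellow floor pad at one end of the carrier's lane, 60 mm (x, across the lane) by 52 mm (y, along the lane), 2 mm thick; its top is level with the lane floor, 8 mm above the bench. Turned with the carrier; the two pads may trade ends. Origin: centre of its underside, 6 mm above the bench
- pad_white: fixed white floor pad at one end of the carrier's lane, 60 mm (x, across the lane) by 52 mm (y, along the lane), 2 mm thick; its top is level with the lane floor, 8 mm above the bench. Turned with the carrier; the two pads may trade ends. Origin: centre of its underside, 6 mm above the bench
- mat: fixed grey mat, 180 mm (x) by 110 mm (y), 3 mm thick, flat on the bench to the left or right of the carrier; room for both tall housings side by side. Origin: centre of its underside
- tray: fixed shallow red open tray, 130 mm by 130 mm outside, walls 4 mm thick and 14 mm high, floor 4 mm thick, on the other side of the carrier from the mat. Origin: centre of its underside
- tin: small brass tin with a lid, a bystander to be left alone: 40 mm across, 32 mm high, loose on the bench on the robot's side of the carrier. Origin: centre of its underside

How it is judged:
On the way, in this order (a step that is already met when the one before it is completed fails the run):
1. both tall housings stand released on the grey mat (x of tall_yellow in the frame of mat between -0.085 and 0.085 m and y of tall_yellow in the frame of mat between -0.05 and 0.05 m and z of each of tall_yellow, tall_white in the frame of mat below 0.008 m and angle between each of tall_yellow, tall_white's own z axis and vertical below 0.12 rad and linear speed of each of tall_yellow, tall_white below 0.02 m/s and contact force between the fingers and tall_yellow below 0.2 N and x of tall_white in the frame of mat between -0.085 and 0.085 m and y of tall_white in the frame of mat between -0.05 and 0.05 m and contact force between the fingers and tall_white below 0.2 N), for 0.2 s.
2. the red module stands released in the red tray (x of module_red in the frame of tray between -0.05 and 0.05 m and y of module_red in the frame of tray between -0.05 and 0.05 m and z of module_red in the frame of tray below 0.012 m and angle between module_red's own z axis and vertical below 0.12 rad and linear speed of module_red below 0.02 m/s and contact force between the fingers and module_red below 0.2 N), for 0.2 s.
3. the green module stands released in the middle of the carrier, the housings still on the mat (all of step 1 and horizontal distance between module_green and carrier below 0.012 m and z of module_green in the frame of carrier below 0.013 m and angle between module_green's own z axis and vertical below 0.12 rad and linear speed of module_green below 0.02 m/s and contact force between the fingers and module_green below 0.2 N), for 0.2 s.
At the end, for the whole second after the job is handed in: Each tall housing stands on the pad of its cap's colour within 13 mm of its middle, the green module on the lane floor within 12 mm of the carrier's middle, the red module on the tray's floor within 50 mm of its centre along each side; all upright (7 degrees), released, at rest (all of step 2 and horizontal distance between tall_yellow and pad_yellow below 0.013 m and z of tall_yellow in the frame of pad_yellow below 0.007 m and angle between each of tall_yellow, tall_white, module_green's own z axis and vertical below 0.12 rad and linear speed of each of tall_yellow, tall_white, module_green below 0.02 m/s and contact force between the fingers and tall_yellow below 0.2 N and horizontal distance between tall_white and pad_white below 0.013 m and z of tall_white in the frame of pad_white below 0.007 m and contact force between the fingers and tall_white below 0.2 N and horizontal distance between module_green and carrier below 0.012 m and z of module_green in the frame of carrier below 0.013 m and contact force between the fingers and module_green below 0.2 N); the robot touches nothing.
It fails at once if the brass tin is moved more than 25 mm or tipped (distance of tin from where it was at the start of the episode above 0.025 m or angle between tin's own z axis and vertical above 0.5 rad).
It also fails if it takes over 136 s, if anything falls off the work surface, if the arm or the gripper's body presses on something with over 40 N, if the wrist force passes 120 N, or if a joint passes its speed limit or range.

## Working session

There is one attempt and no reset: what is moved stays moved. The work goes in short steps, each a Python script; the robot and the scene stay as the last script left them, time stands still between calls to the robot, and variables do not carry over. Pictures are saved under pics/ and viewed, at most 14 in all, crops included, and the job is handed in when it is done.

```bash
ls; mkdir -p pics
python3 - <<'E'
from plant import *
import cv2,numpy as np
ims=[]
for n in("scene","top"):
    p,d=cams.read_camera(n); c=cams.calibration(n)
    print(n,{k:np.round(v,3).tolist() for k,v in c.items()},(d>0).mean())
    np.savez(f"pics/{n}0.npz",p=p,d=d); cv2.imwrite(f"pics/{n}0.png",p[:,:,::-1])
print(telemetry.read_time_s(),telemetry.read_ee_pos(),telemetry.read_ee_rot())
E
```

```text
pics
scene {'fx': 367.063, 'fy': 367.063, 'cx': 256.799, 'cy': 193.134, 'cam_to_world': [[-0.133, -0.796, 0.59, 1.018], [0.991, -0.103, 0.085, 0.07], [-0.007, 0.596, 0.803, 0.689], [0.0, 0.0, 0.0, 1.0]]} 0.9957224527994791
top {'fx': 485.377, 'fy': 485.377, 'cx': 250.472, 'cy': 193.144, 'cam_to_world': [[0.0, 0.994, -0.11, 0.453], [-1.0, -0.001, -0.013, -0.001], [-0.013, 0.11, 0.994, 1.032], [0.0, 0.0, 0.0, 1.0]]} 0.9957326253255209
0.1 [ 0.14789438 -0.50334349  0.23075855] [ 9.89808962e-01  1.42400137e-01 -8.53073111e-05 -6.41756390e-04]
```

View pics/scene0.png

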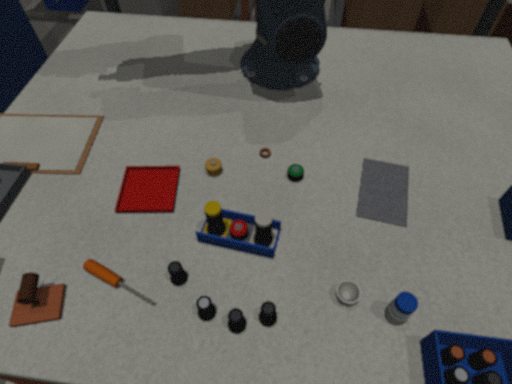

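View pics/top0.png

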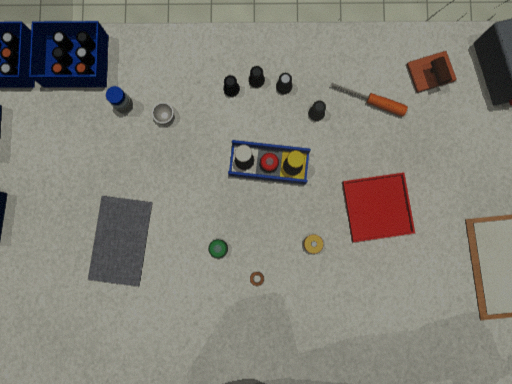

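The top picture shows the carrier at (269,162), with white (245,157), red (269,161) and yellow (294,161) in it. The mat is at (121,240), the tray at (378,207), green at (218,248) and the tin at (314,244). The scene view agrees. Next I'll measure all of them in both views.

```bash
cat > h.py <<'E'
from plant import *
import cv2, numpy as np
def cloud(n,d):
    c=cams.calibration(n); v,u=np.mgrid[:384,:512]
    P=np.stack([(u-c["cx"])/c["fx"]*d,-(v-c["cy"])/c["fy"]*d,-d,np.ones_like(d)],-1)
    W=(P@c["cam_to_world"].T)[...,:3]; W[d<=0]=np.nan
    return W
def look(n):
    p,d=cams.read_camera(n); return p,cloud(n,d)
def find(n,name,W):
    r=trace(n,name)
    if not r: return None,0
    m=r[0]["mask"]&np.isfinite(W[...,2]); return m,r[0]["score"]
def rect(pts):
    (c,s,a)=cv2.minAreaRect((pts[:,:2]*1000).astype(np.float32)); return np.round(c,1),np.round(s,1),round(a,1)
E
python3 - <<'E'
from h import *
for n in("scene","top"):
    p,W=look(n)
    for k in["tall_yellow","tall_white","module_red","module_green","carrier","pad_yellow","pad_white","mat","tray","tin"]:
        m,s=find(n,k,W)
        if m is None: print(n,k,None);continue
        P=W[m]; z=P[:,2]*1000
        zt=np.percentile(z,97); T=P[z>zt-4]
        print(n,k,round(s,2),len(P),"z%",np.round(np.percentile(z,[3,50,97])),"topmean",np.round(T.mean(0)*1000,1),"mid",np.round((T.max(0)+T.min(0))*500,1),"rect",rect(P))
E
```

```text
scene tall_yellow 0.59 520 z% [18. 74. 92.] topmean [625.5 -76.8  91.1] mid [625.2 -76.7  91.1] rect (array([598.1, -89.2]), array([98.5, 35.2]), 24.2)
scene tall_white 0.81 601 z% [14. 68. 93.] topmean [637.   26.1  91.3] mid [636.2  26.4  91.2] rect (array([614.8,  23.5]), array([113.4,  40.1]), 6.5)
scene module_red 0.88 328 z% [12. 34. 39.] topmean [629.3 -26.5  36.8] mid [630.3 -26.4  38.2] rect (array([624.4, -26.1]), array([38., 50.]), 87.3)
scene module_green 0.63 239 z% [ 4. 26. 31.] topmean [451.2  80.   28.5] mid [450.8  80.9  30.1] rect (array([452.9,  81.1]), array([35.1, 34.6]), 63.6)
scene carrier 0.95 1287 z% [ 2. 24. 38.] topmean [642.  -23.8  36.6] mid [633.  -25.1  36.9] rect (array([631.6, -25.8]), array([164.1,  75.1]), 83.8)
scene pad_yellow 0.54 106 z% [ 5.  7. 13.] topmean [619.3 -70.8  13.3] mid [627.  -74.7  22.2] rect (array([623.4, -75.3]), array([42.4, 64.3]), 21.3)
scene pad_white 0.58 62 z% [ 5.  7. 10.] topmean [627.7  33.3   7.7] mid [629.5  26.1   8.3] rect (array([628.1,  26.2]), array([52.6, 39.8]), 86.5)
scene mat 0.88 2851 z% [-0.  2.  4.] topmea
[... 1208 characters left out ...]
19.2 -70.7  22.7] mid [624.8 -76.3  52.5] rect (array([623.6, -77.9]), array([53.6, 62.1]), 81.0)
top pad_white 0.7 313 z% [ 0. 27. 32.] topmean [ 459.6 -116.4   29.9] mid [ 459.6 -117.5   31.9] rect (array([ 459.6, -117.6]), array([38.7, 41.3]), 78.5)
top mat 0.83 4428 z% [-1.  2.  6.] topmean [465.9 288.2   3.6] mid [465.9 289.    5.7] rect (array([465.9, 289.7]), array([112. , 180.9]), 82.5)
top tray 0.65 3934 z% [ 0.  4. 15.] topmean [ 536.8 -256.    13.9] mid [ 535.5 -256.4   15.1] rect (array([ 537.2, -258.7]), array([132.1, 137.6]), 8.0)
top tin 0.58 296 z% [20. 28. 32.] topmean [ 459.3 -116.3   29.9] mid [ 459.6 -117.5   31.8] rect (array([ 458.4, -117. ]), array([37.5, 37.2]), 89.9)
```

Both views agree. The housings are 104 mm apart, their tops are at 92 mm and the lane yaw is about -6.3°. Now I'll move the housings, starting with yellow.

```bash
cat >> h.py <<'E'
def Q(deg): a=np.radians(deg)/2; return [np.cos(a),np.sin(a),0,0]
UP=0.22
def pick(xy,z,yaw,gap=0.075):
    effector.command_gripper(gap)
    manip.goto([*xy,UP],Q(yaw)); manip.line_to([*xy,z+0.03],vel=0.2); manip.line_to([*xy,z],vel=0.06)
    effector.command_gripper(0.0)
    print("gap",telemetry.read_finger_gap(),"F",telemetry.read_grasp_force(),"t",telemetry.read_time_s())
    manip.line_to([*xy,z+0.03],vel=0.08); manip.line_to([*xy,UP],vel=0.2)
    print("lifted gap",telemetry.read_finger_gap(),"F",telemetry.read_grasp_force())
def place(xy,z,yaw,gap=0.065):
    manip.goto([*xy,UP],Q(yaw)); manip.line_to([*xy,z+0.03],vel=0.2); manip.line_to([*xy,z],vel=0.05)
    print("wrist",np.round(telemetry.read_wrist_force(),1)); manip.sleep(0.2)
    effector.command_gripper(gap); manip.sleep(0.1)
    manip.line_to([*xy,z+0.06],vel=0.12); manip.line_to([*xy,UP],vel=0.25)
    print("t",telemetry.read_time_s())
LANE=-6.25; MAT=-7.6
MC=np.array([.466,.2893]); MX=np.array([.991,-.132])
E
python3 - <<'E'
from h import *
pick([.6248,-.0768],.050,LANE)
place(MC-.045*MX,.0463,MAT)
p,W=look("top")
m,s=find("top","tall_yellow",W); P=W[m]; T=P[P[:,2]>.07]; print(s,T.mean(0),(T.max(0)+T.min(0))/2)
cv2.imwrite("pics/a.png",p[:,:,::-1])
E
```

```text
gap 0.032238076459442974 F 59.251661002635956 t 5.7083
lifted gap 0.03261672737138977 F 59.40892696380615
wrist [ 0.2 -0.1 -0.8]
t 15.225
0.93 [0.42510167 0.28697488 0.09249051] [0.42121777 0.26904774 0.17555219]
```

View pics/a.png

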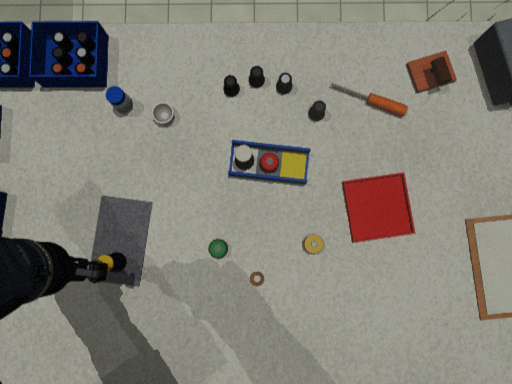

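The yellow housing stands on the mat with its cap at (106,262), and the base shifts toward the picture centre as expected. White is next, and then I'll check both from a clear pose over the tray.

Run:
```python
from h import *
pick([.6361,.0262],.050,LANE)
place(MC+.045*MX,.0463,MAT)
manip.goto([.45,-.25,.25],Q(LANE))
for n in("top","scene"):
    p,W=look(n)
    for k in("tall_yellow","tall_white"):
        m,s=find(n,k,W); P=W[m]; T=P[(P[:,2]>.075)&(P[:,2]<.095)]
        print(n,k,round(s,2),len(P),np.round(T.mean(0)*1e3,1),np.round((T.max(0)+T.min(0))*500,1))
    for k in("module_red","pad_yellow","pad_white","carrier"):
        m,s=find(n,k,W); P=W[m]
        print(n,k,round(s,2),"z",np.round(np.median(P[:,2])*1e3,1),rect(P[(P[:,2]>.032) if k=="carrier" else P[:,2]>.004]))
    cv2.imwrite(f"pics/b_{n}.png",p[:,:,::-1])
```

```text
gap 0.032428587411960225 F 59.31194543838501 t 18.85
lifted gap 0.032664650261482395 F 59.408138394355774
wrist [ 1.2 -0.3 -0.6]
t 24.9167<stdin>:9: RuntimeWarning: Mean of empty slice.
  ret = um.true_divide(
Traceback (most recent call last):
ValueError: zero-size array to reduction operation maximum which has no identity
```

Run:
```python
from h import *
for n in("top","scene"):
    p,W=look(n)
    cv2.imwrite(f"pics/b_{n}.png",p[:,:,::-1])
    b=np.linalg.norm(W[...,:2]-MC,axis=-1)<.12
    m=(b&(W[...,2]>.075)&(W[...,2]<.1)).astype(np.uint8)
    k,l,st,c=cv2.connectedComponentsWithStats(m)
    for i in range(1,k):
        if st[i,4]>20: print(n,st[i,4],np.round(W[l==i].mean(0)*1e3,1),p[l==i].mean(0).round())
    for k in("tall_yellow","tall_white","module_red","pad_yellow","pad_white","carrier"):
        for r in trace(n,k)[:2]:
            P=W[r["mask"]&(W[...,2]>(.032 if k=="carrier" else .004))]
            if len(P)>5: print(n,k,round(r["score"],2),"z",np.round(np.median(P[:,2])*1e3,1),rect(P))
```

```text
top 250 [510.4 281.4  86.1] [146. 143. 132.]
top 263 [421.  293.3  85.7] [146. 127.  27.]
top tall_yellow 0.67 z 82.3 (array([417.7, 301.8]), array([41.3, 58.8]), 23.3)
top tall_white 0.86 z 81.9 (array([510.2, 280.4]), array([40.3, 36. ]), 1.0)
top pad_yellow 0.94 z 7.9 (array([626.9, -78.4]), array([51.6, 56.1]), 83.8)
top pad_white 0.93 z 8.0 (array([636.3,  24.9]), array([52.5, 61. ]), 82.4)
top pad_white 0.57 z 24.7 (array([629.5, -26.6]), array([166.3,  74.3]), 83.1)
top carrier 0.75 z 37.4 (array([630.1, -26.9]), array([164. ,  72.4]), 83.5)
scene 182 [425.  293.6  84.2] [108.  93.  21.]
scene 212 [514.  281.8  84.5] [105. 103.  96.]
scene tall_yellow 0.65 z 59.4 (array([450.9, 276.6]), array([ 37.2, 101.2]), 61.6)
scene tall_white 0.87 z 58.0 (array([486.8, 278.2]), array([90.8, 37.6]), 6.5)
scene module_red 0.54 z 34.4 (array([636.4, -25.2]), array([44.1, 37.1]), 28.8)
scene pad_yellow 0.63 z 7.1 (array([624.1, -78.8]), array([54.3, 63.2]), 85.0)
scene pad_yellow 0.44 z 33.9 (array([630.8, -28.2]), array([66.8, 41.3]), 10.8)
scene pad_white 0.69 z 7.3 (array([628. ,  26.4]), array([52. , 45.1]), 85.1)
scene carrier 0.83 z 36.4 (array([630.9, -25.4]), array([163. ,  73.3]), 83.3)
```

View pics/b_scene.png

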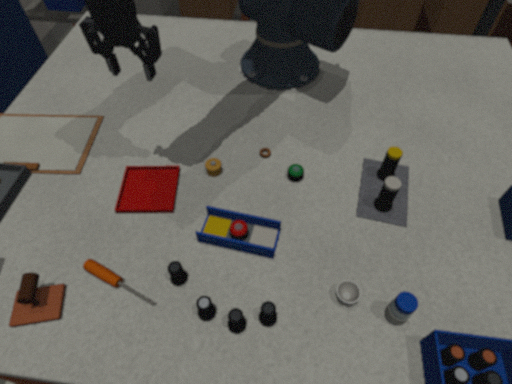

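Both housings stand on the mat at (390,165) and (387,195). They measured within 2 mm of the commanded spots, and the lane is clear around the red module at (239,229). Next is red to the tray, then green to the carrier.

Run:
```python
from h import *
pick([.6292,-.0260],.0105,LANE,.07)
if telemetry.read_finger_gap()<.03: raise SystemExit("missed")
place([.537,-.2575],.0080,8)
p,W=look("top")
for k,n in(("module_red","top"),("module_green","top")):
    m,s=find(n,k,W)
    if m is not None: P=W[m]; print(k,s,np.round(np.median(P[:,2])*1e3,1),rect(P[P[:,2]>.015]))
cv2.imwrite("pics/c.png",p[:,:,::-1])
```

```text
gap 0.03805233171283471 F 60.150943994522095 t 37.1417
lifted gap 0.03849910346833518 F 60.14961361885071
wrist [ 0.   0.5 -1.5]
t 47.2333
module_red 0.83 30.8 (array([ 535.9, -235.5]), array([36.1, 81.4]), 1.0)
module_green 0.51 27.4 (array([448.2,  79. ]), array([37.1, 36.8]), 0.1)
```

View pics/c.png

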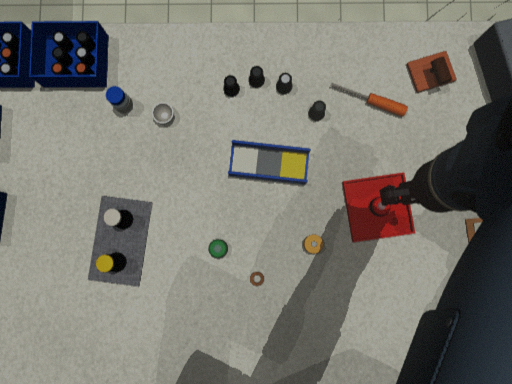

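The red module is in the tray at (380,206). The lane is empty, with its grey place at (269,162), so I'll move green there.

Run:
```python
from h import *
pick([.4495,.0805],.003,LANE,.07)
if telemetry.read_finger_gap()<.03: raise SystemExit("missed")
place([.6302,-.0253],.0118,LANE)
manip.goto([.45,-.25,.25],Q(LANE))
for n in("top","scene"):
    p,W=look(n)
    for k in("module_green","module_red","carrier","pad_yellow","pad_white"):
        m,s=find(n,k,W)
        if m is not None:
            P=W[m]; P=P[P[:,2]>(.032 if k=="carrier" else .004)]; z=P[:,2]; T=P[z>np.percentile(z,95)-.004]
            print(n,k,round(s,2),"z",np.round(np.percentile(z,[50,95])*1e3,1),rect(P),np.round(T.mean(0)*1e3,1))
    b=np.linalg.norm(W[...,:2]-MC,axis=-1)<.12
    k,l,st,c=cv2.connectedComponentsWithStats((b&(W[...,2]>.075)&(W[...,2]<.1)).astype(np.uint8))
    for i in range(1,k):
        if st[i,4]>20: print(n,st[i,4],np.round(W[l==i].mean(0)*1e3,1),p[l==i].mean(0).round())
    cv2.imwrite(f"pics/d_{n}.png",p[:,:,::-1])
print(telemetry.read_time_s())
```

```text
gap 0.03814500573009382 F 59.39123332500458 t 54.2
lifted gap 0.03759264060995422 F 60.15382647514343
wrist [-4.1 -0.4  5.5]
t 60.5167
top module_green 0.63 z [35.6 40.1] (array([628.1, -25.4]), array([37.3, 37.6]), 56.4) [628.4 -26.1  37.9]
top module_red 0.63 z [31.4 35.7] (array([ 535.2, -257.2]), array([36.4, 38. ]), 0.1) [ 537.1 -256.5   33.7]
top carrier 0.59 z [37.2 40.6] (array([630.4, -26.2]), array([161.7,  72.7]), 83.4) [632.4 -26.3  38.5]
top pad_yellow 0.62 z [ 7.9 11.1] (array([624.3, -78.1]), array([52.1, 60.4]), 83.3) [626.2 -77.6   9. ]
top pad_white 0.85 z [ 8.1 11.1] (array([638.5,  25. ]), array([51.2, 55.6]), 83.4) [638.1  25.1   9. ]
top 251 [510.3 281.5  85.9] [146. 143. 132.]
top 261 [420.9 293.4  85.7] [147. 129.  28.]
scene module_green 0.55 z [34.2 38.6] (array([631.3, -25.4]), array([36.6, 36. ]), 37.3) [630.  -25.   36.6]
scene module_red 0.54 z [29.3 34.4] (array([ 538.7, -256.9]), array([38.2, 38.1]), 70.6) [ 538.6 -255.8   32.5]
scene carrier 0.73 z [36.4 38.8] (array([630.6, -26.4]), array([165.4,  73.4]), 83.1) [633.2 -24.5  36.9]
scene pad_yellow 0.63 z [ 7.4 10. ] (array([625.4, -78.2]), array([54.5, 64.8]), 82.6) [617.3 -77.1   8.8]
scene pad_white 0.62 z [7.1 9.1] (array([635.8,  25.5]), array([53. , 62.4]), 84.7) [628.4  26.5   7.5]
scene 178 [424.8 293.6  84.5] [110.  94.  20.]
scene 208 [513.8 281.7  84.7] [106. 104.  98.]
65.8917
```

View pics/d_scene.png

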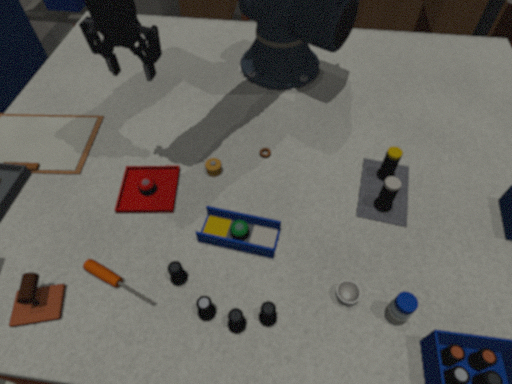

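The green module is upright on the middle place at (240,230), measured within 2 mm of the carrier's centre. Red is in the tray at (148,187). Now I'll put the housings back.

Run:
```python
from h import *
L=-6.5
for a,b in((MC+.045*MX,[.6362,.0257]),(MC-.045*MX,[.6248,-.0775])):
    pick(a-[0,.0005],.0455,MAT)
    if telemetry.read_finger_gap()<.028: raise SystemExit("missed")
    place(b,.0518,L)
manip.goto([.40,-.30,.25],Q(L))
for n in("top","scene"):
    p,W=look(n)
    for k in("module_green","module_red","tin"):
        m,s=find(n,k,W)
        if m is not None: P=W[m]; print(n,k,round(s,2),np.round(np.percentile(P[:,2],95)*1e3,1),rect(P[P[:,2]>.02]))
    b=np.linalg.norm(W[...,:2]-[.63,-.025],axis=-1)<.10
    k,l,st,c=cv2.connectedComponentsWithStats((b&(W[...,2]>.075)&(W[...,2]<.11)).astype(np.uint8))
    for i in range(1,k):
        if st[i,4]>20: T=W[l==i]; print(n,st[i,4],np.round(T.mean(0)*1e3,1),np.round(np.percentile(T[:,2],95)*1e3,1),p[l==i].mean(0).round())
    cv2.imwrite(f"pics/e_{n}.png",p[:,:,::-1])
print(telemetry.read_time_s())
```

```text
gap 0.03277593250675585 F 59.24699395895004 t 72.4667
lifted gap 0.032695917500861774 F 59.42113637924194
wrist [-0.3  0.1 -1.2]
t 78.5083
gap 0.03256709411988247 F 59.09430652856827 t 82.0583
lifted gap 0.03258068747561302 F 59.42596435546875
wrist [ 0.3  0.  -1.5]
t 91.55
top module_green 0.74 39.8 (array([627.3, -24.9]), array([37.7, 36.1]), 89.9)
top module_red 0.52 36.0 (array([ 536.8, -256.3]), array([35.8, 37.5]), 86.7)
top tin 0.51 31.4 (array([ 458.5, -117.7]), array([36.2, 36.6]), 44.5)
top 246 [634.8  25.6  91.2] 94.4 [143. 142. 131.]
top 247 [622.8 -77.1  91. ] 94.4 [142. 129.  40.]
scene module_green 0.75 38.7 (array([634.4, -26.6]), array([35.3, 44. ]), 53.9)
scene module_red 0.77 34.4 (array([ 539. , -256.5]), array([36. , 37.7]), 43.8)
scene tin 0.81 30.7 (array([ 462.8, -117.1]), array([35.5, 34. ]), 46.3)
scene 254 [627.7 -76.   89. ] 92.8 [107.  92.  19.]
scene 266 [639.6  26.3  89. ] 92.8 [103. 101.  95.]
93.1583
```

View pics/e_scene.png

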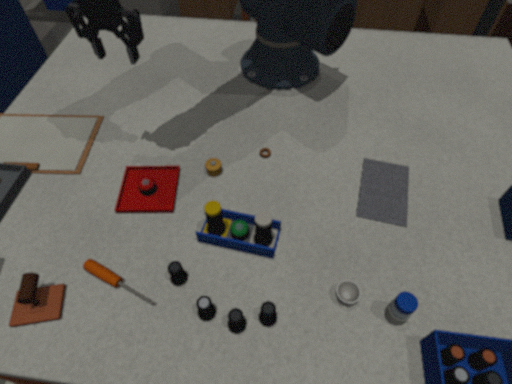

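The yellow housing (214,217), green module (240,230) and white housing (264,233) all stand on their places. Red is in the tray at (148,187), and the tin at (214,166) hasn't moved. I'm handing in.

```bash
python3 -c "
from plant import *
print(close_job())"
```

```text
the job is handed in; nothing more can be done
None
```

The swap is done and handed in at about 93 s of the 136 s allowed: green module in the carrier's middle, red module in the tray, both housings back on their pads, and the tin unmoved; the hand-in returned no verdict.

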